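# Pump up the terrain sprayer

## Task

Charge the white pressure sprayer on the gaming table so that it is ready for misting the terrain: press its blue pump knob down with the fingertips, let it spring back up, and keep pumping until the red pressure pin stands fully out. Then stop, before over-pumping lifts the brass relief valve, and let go. Leave the sprayer standing where it is and do not disturb the cup, the paint pot or the figures around it.

Things in the scene. Friction and masses are not known exactly. Their poses are not given: they have to be found in the camera images.
- sprayer: Pressure sprayer standing loose on the table: white tank 105 mm across, grey collar, black head, about 1 kg. Origin: centre of its underside, on the upright pump axis; z up. In its frame: brass nozzle to +y (106 mm out, 198 mm up), hand grip and grey trigger to -y (105 mm), red pressure pin at x = +37 mm, brass relief valve at x = -37 mm. Apart from the knob all is lower than 235 mm.
- pump_top (a point): Centre of the top face of the blue pump knob (moves with it). Round palm knob 42 mm across, 18 mm thick, on a 16 mm steel rod on the sprayer's axis; its top is 267 mm above the table when up, 241 mm when fully down.
- plunger (a joint): Pump stroke, m: 0 = up at rest, 0.026 = fully down (stop). The spring pushes up with 4 N at the top, 10 N at the bottom, and pumping adds 1 to 5 N with speed; left alone the knob is back up within 0.5 s. Each full stroke adds the same amount of air, 70 % of a stroke about two thirds of that, dabs of under a third none. The air stays in.
- pin (a joint): Rise of the red pressure pin out of its black boss, m: 0 = in (only its 3 mm tip shows), 0.016 = fully out, at its stop. It starts 0 to 10 mm out and each full stroke raises it about 2 mm, so it needs two to eight of them.
- pin_tip (a point): Top of the red pressure pin: 12 mm thick, upright, 37 mm from the pump's axis; its tip is 218 mm above the table when in, 234 mm when fully out.
- relief (a joint): Lift of the small brass relief valve opposite the pin, m: 0 = seated, 0.005 = fully lifted. It stays seated for at least one full stroke after the pin is fully out, then lifts on the second or third; over 1.5 mm is over-pumped.
- cup: Bystander: white plastic cup, 72 mm across, 92 mm high, loose. Origin: centre of its underside.
- paint_pot: Bystander: small green paint pot with a black cap, 37 mm across, 44 mm high, loose. Origin: centre of its underside.
- beast: Bystander: bone-coloured monster figure on a round black base of 60 mm, about 65 mm high, loose. Origin: centre of its underside.
- soldier: Bystander: grey soldier figure on a round black base of 32 mm, about 51 mm high, loose. Origin: centre of its underside.

How it is judged:
By the outcome, as a careful person would: the job done as asked, in the order asked, and still so for the second after the job is handed in, with the robot touching nothing.
It also fails if it takes over 54 s, if anything falls off the work surface, if the arm or the gripper's body presses on something with over 40 N, if the wrist force passes 120 N, or if a joint passes its speed limit or range.

## Robot

A 7-joint arm with a two-finger parallel gripper is mounted at the origin on the work surface. World frame = base frame: x ahead of the robot, y to its left, z up, the work surface at z = 0. Lengths are in m, angles in rad, forces in N, time in s.
With the tool pointing down it reaches from about 0.35 to 0.9 m from the base axis. Payload 8.1 kg.
Tool frame: the origin (TCP) lies on the centre line of the jaws, within the pads' length; the fingertips stand 14 mm ahead of it and the grasp point (between the pads) lies 5 mm behind it; z points along the fingers, y is the direction in which the jaws open and shut (so a half turn about z gives the same grasp; the last joint's range is limited). The gripper opens to 92 mm and grips with 3 to 60 N. Pads are 19 mm wide; open, the fingers measure 130 mm over their backs; the gripper's body (75 mm by 190 mm) begins 47 mm behind the grasp point.
Start: joints at [-1.417, 0.434, 0.025, 1.573, -0.012, 1.134, -0.075], TCP at [0.159, 0.605, 0.241] pointing down, gripper open.
Joint ranges: [-2.62, 2.62], [-0.44, 2.09], [-1.27, 1.32], [0.08, 2.57], [-1.32, 4.46], [0.12, 2], [-2.74, 2.74]. Speed limits (rad/s): [2.22, 2.22, 3.01, 3.01, 3.14, 3.14, 3.14].

## Interface

Orientations are given as a rotation vector (axis times angle).
In Python, from cell import observe, eyes, arm gives the robot as it stands.
- The arm moves only by the tool step_arm, never from a script. Its argument "series" is a list that holds one entry, the list of rows, each a list of 5 numbers: the finger opening in m, from 0 to 0.0918, then the shift along the world's x, y, z in m, then the turn about the world's z in degrees. In form: [[[hand, dx, dy, dz, spin], ...]]. A call has 1 to 20 rows; each row is the pose to reach, as a shift and turn from the pose measured when the call began; what a row does not reach only later rows make up. A row lasts 1/12 s, in which the tool goes at most 41.7 mm and 7.16 degrees, less where a joint would pass 70% of its speed; a pose out of reach is approached as far as the arm can. A call with a gripper value outside its range is refused whole. The fingers move at their own pace and stop on an object; "squeeze" is the grip in N (left out, the last holds). Time passes only in rows, so rows that repeat a pose let the fingers close. It gives the time, the measured TCP pose, the force and the opening at its end, in the units of the state.
- observe(): the state, without advancing time (a new reading comes with each control period).
- eyes.get_image(name): name is "scene" or "side" or "wrist"; returns (picture, depth): 480x640x3 uint8, red, green, blue; 480x640 float32, m along the optical axis (not along the pixel's ray), 0 where there is no reading.
- eyes.camera_params(name): a dict with "intrinsics" (3x3 intrinsics, pixels), "position" and "attitude" of the camera in the world. Camera axes: x right, y down, z forward; pixel columns grow to the right and rows downward; lengths in m; the calibration is good to about 2 mm. A picture is of the moment at which its call begins: read the wrist's pose just before it. camera_params takes no time and is no camera call; for the wrist camera it gives the pose at the moment of the call.
- arm.sign_off(): hands the job in, once; it reports no verdict.
The state is a dict: "clock": time; "joints": joint angles; "dq": joint speeds; "joint_efforts": joint torques, N m; "position": TCP position; "ee_rot": TCP orientation; "force": force on the tool from outside, world axes, zero at the start; "ft_torque": the same for the moment, N m; "width": opening from 0.0 (shut) to 1.0 (fully open).
Only numpy, scipy, OpenCV 4.12 (cv2) and the standard library are available. Lean on these libraries where they do the work, as an engineer would, in place of code of your own. Each camera call takes 0.05 s, during which the arm holds its last target.

## Working session

There is one attempt and no reset: what is moved stays moved. The work goes in short steps, Python scripts to look and compute and a tool call to move; the robot and the scene stay as the last step left them, time stands still between calls to the robot, and variables do not carry over. Pictures are saved under pics/ and viewed, and the job is handed in when it is done.

Besides the shell and the picture viewer there is one more tool, called after ">>>" by a JSON object that holds its "method" and its "body". step_arm: Moves the arm, as the interface text tells. Its arguments: {"type":"object","properties":{"series":{"type":"array"},"squeeze":{"type":"number"}},"required":["series"]}

```bash
mkdir -p pics
cat > h.py <<'E'
from cell import observe, eyes, arm
import numpy as np, cv2
def cap(name,tag):
    im,d=eyes.get_image(name); p=eyes.camera_params(name)
    cv2.imwrite(f'pics/{tag}.png',im[:,:,::-1]); np.savez(f'/tmp/{tag}.npz',im=im,d=d,**{k:np.array(v) for k,v in p.items()})
    return im,d,p
E
python3 - <<'E'
from h import *
for n in ['scene','side','wrist']:
    im,d,p=cap(n,n+'0'); print(n,p)
print(observe())
E
```

```text
scene {'intrinsics': array([[440.29639773,   0.        , 321.19150976],
       [  0.        , 440.29639773, 243.24889715],
       [  0.        ,   0.        ,   1.        ]]), 'position': array([1.1695759 , 0.06826408, 0.8907599 ]), 'attitude': array([-1.85151092, -1.79522272,  0.61409042])}
side {'intrinsics': array([[531.12733425,   0.        , 324.25003999],
       [  0.        , 531.12733425, 242.42210936],
       [  0.        ,   0.        ,   1.        ]]), 'position': array([0.4558663 , 0.84677798, 0.85264809]), 'attitude': array([-0.16087201,  2.80955577, -1.251834  ])}
wrist {'intrinsics': array([[342.97756774,   0.        , 318.90238165],
       [  0.        , 342.97756774, 240.6135881 ],
       [  0.        ,   0.        ,   1.        ]]), 'position': array([0.08000901, 0.62492134, 0.38435128]), 'attitude': array([2.28607018, 1.76243686, 0.27041704])}
{'clock': 0.15, 'joints': array([-1.41659437,  0.43505575,  0.02497915,  1.57388512, -0.01160286,
        1.13398688, -0.07511126]), 'dq': array([-2.28562765e-03, -1.69882163e-03,  9.18679801e-04, -2.79466793e-03,
        1.44350624e-04, -4.20048249e-05, -1.63717803e-03]), 'joint_efforts': array([ 2.57486718e-03, -6.68262935e+01,  9.86112356e-01, -3.14694858e+01,
       -6.05894043e-02,  3.94344341e-02,  9.72333783e-05]), 'position': array([0.15869529, 0.60413672, 0.2401309 ]), 'ee_rot': array([-4.02403770e-01, -3.11566922e+00,  1.86803382e-03]), 'force': array([0.20405048, 0.40507808, 0.92076524]), 'ft_torque': array([0.02855534, 0.0391572 , 0.01483659]), 'width': 0.9980668676845581}
```

View pics/scene0.png

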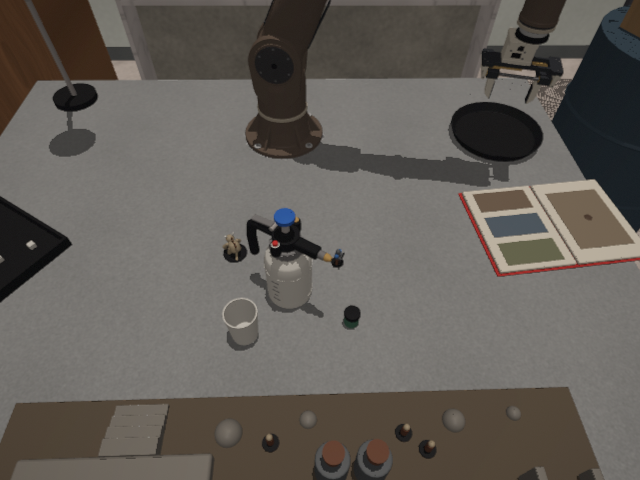

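View pics/side0.png

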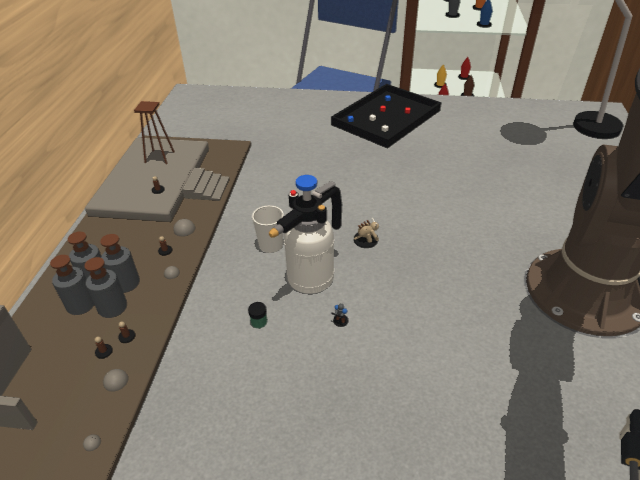

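```bash
cat >> h.py <<'E'
from scipy.spatial.transform import Rotation as R
def rays(p,u,v):
    K=np.array(p['intrinsics']); r=np.linalg.inv(K)@np.array([u,v,1.]); return R.from_rotvec(p['attitude']).as_matrix()@r
def onplane(p,u,v,z):
    d=rays(p,u,v); o=np.array(p['position']); return o+d*(z-o[2])/d[2]
def pts(d,p):
    v,u=np.mgrid[0:480,0:640]; K=p['intrinsics']
    c=np.stack([(u-K[0,2])/K[0,0]*d,(v-K[1,2])/K[1,1]*d,d],-1)
    return c@R.from_rotvec(p['attitude']).as_matrix().T+p['position']
def proj(p,X):
    c=R.from_rotvec(p['attitude']).as_matrix().T@(np.array(X)-p['position']); q=np.array(p['intrinsics'])@c; return q[:2]/q[2]
def mask(im,lo,hi): return cv2.inRange(cv2.cvtColor(im,cv2.COLOR_RGB2HSV),lo,hi)
E
python3 - <<'E'
from h import *
for n in ['scene0','side0','wrist0']:
    f=np.load(f'/tmp/{n}.npz'); im,d=f['im'],f['d']; P=pts(d,f)
    for c,lo,hi in [('blue',(95,120,60),(130,255,255)),('red',(0,150,80),(6,255,255)),('red2',(172,150,80),(180,255,255)),('brass',(15,90,80),(32,255,255))]:
        m=mask(im,lo,hi); k,l,s,ce=cv2.connectedComponentsWithStats(m)
        for i in range(1,k):
            if s[i,4]>12:
                q=P[(l==i)&(d>0)]
                print(n,c,s[i],ce[i].round(1),np.median(q,0).round(3),q.min(0).round(3),q.max(0).round(3)) if len(q) else print(n,c,s[i])
E
```

```text
scene0 blue [274 208  21  19 317] [284.1 217. ] [0.605 0.027 0.265] [ 0.337 -0.011 -0.002] [0.622 0.046 0.269]
scene0 red [459 193 181  83 555] [527.3 252. ] [0.539 0.562 0.004] [ 0.283  0.505 -0.001] [0.573 0.914 0.008]
scene0 red [272 240   6   6  27] [274.6 242.4] [0.632 0.006 0.222] [ 0.596 -0.002  0.182] [0.637 0.012 0.224]
scene0 brass [533  62  14   4  33] [539.6  63.5] [0.157 0.658 0.323] [0.15  0.641 0.317] [0.164 0.674 0.328]
scene0 brass [494  66  25   4  29] [505.1  67.9] [0.172 0.564 0.32 ] [0.164 0.541 0.317] [0.181 0.596 0.322]
scene0 brass [295 217   4   5  15] [296.5 219.3] [0.571 0.048 0.219] [0.562 0.046 0.217] [0.606 0.052 0.261]
scene0 brass [323 253   9   9  56] [327.  257.4] [0.657 0.108 0.203] [0.645 0.1   0.195] [0.662 0.116 0.209]
side0 blue [480   0  12  25 198] [485.5  13.1] [ 0.093 -1.385  0.117] [ 0.072 -1.408  0.069] [ 0.111 -1.365  0.161]
side0 blue [385  95   6   6  32] [387.5  97.5] [ 0.455 -0.824  0.017] [ 0.446 -0.859  0.007] [ 0.464 -0.814  0.023]
side0 blue [347 115   7   7  38] [350.3 118.3] [ 0.568 -0.67   0.016] [ 0.559 -0.71   0.005] [ 0.58  
[... 1909 characters left out ...]
1.212 -0.741] [ 0.624  1.594 -0.295]
wrist0 brass [ 308  297  107   36 1621] [373.7 320.4] [0.307 0.639 0.015] [0.179 0.552 0.013] [0.335 0.68  0.24 ]
wrist0 brass [121 319  33  60 979] [133.3 348.9] [0.118 0.566 0.31 ] [0.113 0.562 0.296] [0.129 0.568 0.314]
wrist0 brass [485 320  33  59 970] [504.5 349.3] [0.142 0.657 0.31 ] [0.137 0.655 0.298] [0.152 0.66  0.315]
wrist0 brass [312 364  40  13 222] [326.7 368.5] [0.362 0.559 0.015] [0.352 0.543 0.013] [0.369 0.592 0.017]
wrist0 brass [ 304  391  330   16 3767] [486.7 400.1] [0.149 0.652 0.319] [0.136 0.606 0.315] [0.158 0.683 0.325]
wrist0 brass [461 476  17   4  64] [468.5 477.5] [0.193 0.644 0.304] [0.189 0.643 0.298] [0.198 0.646 0.307]
```

The blue knob is at scene pixel (284,217) and side pixel (306,182). That puts the pump axis at about (0.600, 0.027), and the midpoint of pin and relief agrees. The red pin is at scene pixel (275,242), with its tip about 5 mm out. The cup, pot and figures are all low, so I'll travel above them.

>>> {"method": "step_arm", "body": {"series": [[[0,0,0,0.04,0],[0,0.01,-0.013,0.075,0],[0,0.032,-0.042,0.09,0],[0,0.054,-0.071,0.09,0],[0,0.076,-0.1,0.09,0],[0,0.098,-0.129,0.09,0],[0,0.12,-0.158,0.09,0],[0,0.142,-0.187,0.09,0],[0,0.164,-0.216,0.09,0],[0,0.186,-0.245,0.09,0],[0,0.208,-0.274,0.09,0],[0,0.23,-0.303,0.09,0],[0,0.252,-0.332,0.09,0],[0,0.274,-0.361,0.09,0],[0,0.296,-0.39,0.09,0],[0,0.318,-0.419,0.09,0],[0,0.34,-0.448,0.09,0],[0,0.362,-0.477,0.09,0],[0,0.384,-0.506,0.09,0],[0,0.384,-0.506,0.09,0]]], "squeeze": 10}}

```text
clock: 1.82
position: [0.5458, 0.0905, 0.3301]
ee_rot: [0.416, 3.112, -0.008]
force: [-0.1, -0.9, 0.6]
width: 0.007
```

Run:
```python
from h import *
for n in ['scene0','side0']:
    f=np.load(f'/tmp/{n}.npz'); im,d=f['im'],f['d']; P=pts(d,f)
    m=mask(im,(95,120,60),(130,255,255)); 
    g=(m>0)&(np.abs(P[...,2]-.267)<.006)&(np.hypot(P[...,0]-.6,P[...,1]-.027)<.04)
    v,u=np.nonzero(g); (cx,cy),r=cv2.minEnclosingCircle(P[g][:,:2].astype(np.float32)); print(n,cx,cy,r,P[g].mean(0))
o=observe(); print(o['position'],o['ee_rot'],o['joints'],o['force'],o['clock'],o['width'])
```

```text
scene0 0.6002721786499023 0.02728545293211937 0.02207600139081478 [0.60273242 0.02711776 0.26533161]
side0 0.5980848670005798 0.026229068636894226 0.021693067625164986 [0.59822774 0.02791228 0.26460513]
[0.54576594 0.09047199 0.33006759] [ 0.41627941  3.11161616 -0.00757113] [-0.57656771  0.25643695  0.40428417  1.63643271 -0.0991369   1.26936816
  1.15010081] [-0.14636796 -0.8953752   0.57033156] 1.8167 0.006848398119074094
```

>>> {"method": "step_arm", "body": {"series": [[[0,0.027,-0.032,0,0],[0,0.0535,-0.0635,0,0],[0,0.0535,-0.0635,-0.017,0],[0,0.0535,-0.0635,-0.034,0],[0,0.0535,-0.0635,-0.034,0],[0,0.0535,-0.0635,-0.034,0]]]}}

```text
clock: 2.32
position: [0.5985, 0.0274, 0.2953]
ee_rot: [-0.416, -3.114, 0.008]
force: [0.6, 0.1, 0.6]
width: 0.004
```

```bash
cat >> h.py <<'E'
def look(tag):
    out=[]
    for n in ['scene','side']:
        im,d,p=cap(n,n+tag); P=pts(d,p)
        b=im[150:290,220:360]; cv2.imwrite(f'pics/z{n}{tag}.png',cv2.resize(b[:,:,::-1],None,fx=4,fy=4,interpolation=cv2.INTER_CUBIC)); out.append(b)
        for c,m in [('blue',mask(im,(95,120,60),(130,255,255))),('red',mask(im,(0,150,60),(6,255,255))|mask(im,(172,150,60),(180,255,255))),('brass',mask(im,(15,90,60),(32,255,255)))]:
            k,l,s,ce=cv2.connectedComponentsWithStats(m)
            for i in range(1,k):
                if s[i,4]>7 and 220<ce[i,0]<360 and 150<ce[i,1]<290:
                    q=P[(l==i)&(d>0)]; print(n,c,s[i],ce[i].round(1),np.median(q,0).round(3),'ztop',np.percentile(q[:,2],90).round(4))
    cv2.imwrite(f'pics/z{tag}.png',cv2.resize(np.hstack(out)[:,:,::-1],None,fx=2.8,fy=2.8,interpolation=cv2.INTER_CUBIC))
    o=observe(); print(o['position'],o['ee_rot'],o['force'],o['clock'])
E
python3 -c "
from h import *
look('1')"
```

```text
scene blue [274 211  21  16 260] [284.  218.6] [0.608 0.027 0.265] ztop 0.267
scene blue [335 254   4   4  11] [336.2 255.8] [0.53  0.139 0.039] ztop 0.0427
scene red [272 240   6   6  28] [274.7 242.7] [0.632 0.007 0.221] ztop 0.2233
scene brass [289 166   3   5   9] [289.9 168. ] [0.596 0.043 0.379] ztop 0.3866
scene brass [297 166   8   9  36] [300.8 168.5] [0.589 0.062 0.373] ztop 0.3785
scene brass [262 177  45   9  79] [281.1 181.2] [0.621 0.024 0.374] ztop 0.3763
scene brass [275 185   4   8  13] [276.4 188.2] [0.629 0.019 0.365] ztop 0.3685
scene brass [294 188   4   8  15] [295.1 191.3] [0.639 0.051 0.367] ztop 0.3691
scene brass [295 217   4   6  17] [296.5 219.8] [0.572 0.048 0.219] ztop 0.2213
scene brass [323 253   9   9  57] [327.2 257.5] [0.657 0.108 0.203] ztop 0.2056
side blue [296 175  21  16 268] [305.8 182.5] [0.598 0.032 0.264] ztop 0.2661
side red [291 190   5   6  22] [292.8 192.7] [0.629 0.009 0.221] ztop 0.223
side brass [318 205   7   6  32] [320.9 207.2] [0.568 0.046 0.218] ztop 0.2198
side brass [269 228  10  10  72] [273.2 232.3] [0.651 0.11  0.201] ztop 0.2052
[0.59934294 0.02777928 0.29697821] [ 0.41447531  3.11117493 -0.00672042] [ 0.28925312  0.82219987 -0.51856139] 2.4167
```

View pics/z1.png

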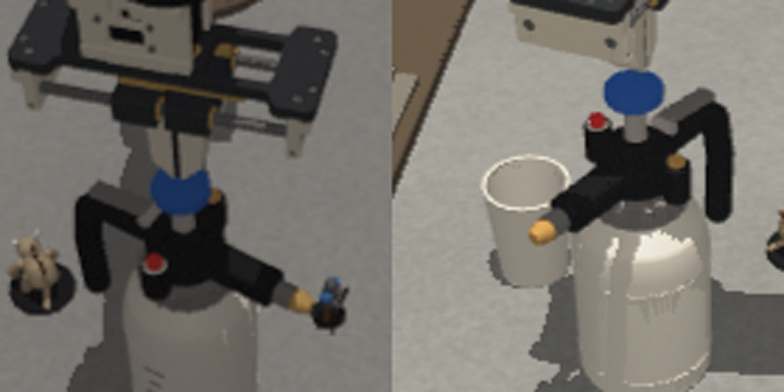

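>>> {"method": "step_arm", "body": {"series": [[[0,0,0,-0.012,0],[0,0,0,-0.021,0],[0,0,0,-0.03,0],[0,0,0,-0.039,0],[0,0,0,-0.042,0],[0,0,0,-0.042,0],[0,0,0,-0.042,0]]]}}

```text
clock: 3.0
position: [0.6002, 0.0285, 0.2558]
ee_rot: [0.413, 3.109, -0.005]
force: [0.2, 0.7, 9.1]
width: 0.009
```

```bash
python3 -c "
from h import *
look('2')"
```

```text
scene blue [275 223  21  12 154] [284.5 229.3] [0.613 0.026 0.239] ztop 0.2414
scene blue [335 254   4   4  11] [336.2 255.8] [0.531 0.139 0.041] ztop 0.0429
scene red [272 239   6   7  31] [274.5 242.3] [0.633 0.006 0.225] ztop 0.2261
scene brass [298 183   8   9  34] [301.9 185.4] [0.591 0.063 0.334] ztop 0.3395
scene brass [264 195  41   8  63] [282.  198.1] [0.621 0.023 0.335] ztop 0.3363
scene brass [278 201   3   8  10] [278.6 204.6] [0.629 0.02  0.325] ztop 0.3288
scene brass [296 205   3   7  10] [296.5 207.4] [0.638 0.052 0.328] ztop 0.33
scene brass [295 218   4   5  16] [296.6 219.8] [0.573 0.049 0.22 ] ztop 0.2215
scene brass [323 253   9   9  56] [327.2 257.4] [0.656 0.108 0.204] ztop 0.2064
side blue [296 187  21  15 176] [307.2 195.4] [0.595 0.038 0.239] ztop 0.2409
side red [291 190   5   6  24] [292.9 192.7] [0.629 0.008 0.221] ztop 0.2239
side brass [283 152  11   9  48] [287.8 155.9] [0.624 0.056 0.338] ztop 0.3399
side brass [308 153   8  10  17] [311.4 157.4] [0.582 0.053 0.333] ztop 0.3403
side brass [307 164   9   8  35] [311.7 166.9] [0.58  0.065 0.324] ztop 0.3277
side brass [318 205   7   6  31] [320.9 207.2] [0.568 0.045 0.218] ztop 0.2199
side brass [269 228  10  10  70] [273.1 232.5] [0.651 0.11  0.201] ztop 0.2054
[0.60025452 0.02852822 0.25595992] [ 0.41275111  3.10854569 -0.00456477] [0.02222853 1.75492717 9.07341735] 3.1
```

View pics/z2.png

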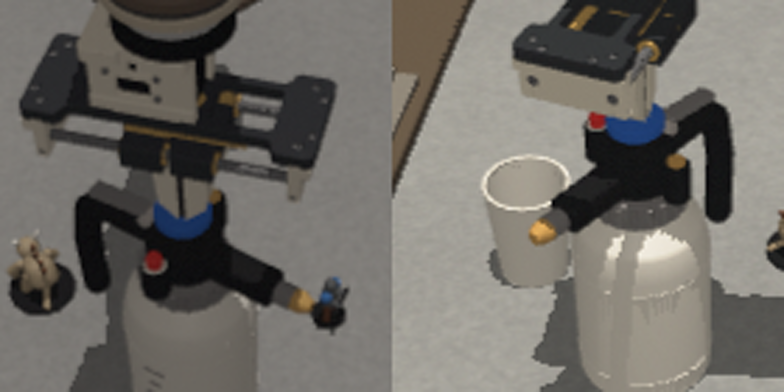

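>>> {"method": "step_arm", "body": {"series": [[[0,0,0,0.016,0],[0,0,0,0.032,0],[0,0,0,0.032,0],[0,0,0,0.032,0],[0,0,0,0.032,0],[0,0,0,0.032,0],[0,0,0,0.032,0]]]}}

```text
clock: 3.68
position: [0.5997, 0.0286, 0.287]
ee_rot: [0.413, 3.11, -0.005]
force: [0.1, -0.6, 0.2]
width: 0.006
```

```bash
python3 -c "
from h import *
look('3');cap('wrist','wrist3')"
```

```text
scene blue [274 213  21  14 203] [283.7 219.9] [0.611 0.025 0.265] ztop 0.2663
scene blue [335 254   4   4  11] [336.2 255.8] [0.531 0.14  0.04 ] ztop 0.0418
scene red [272 239   6   7  31] [274.5 242.3] [0.633 0.006 0.224] ztop 0.2258
scene brass [290 170   3   4   8] [290.8 171.6] [0.597 0.044 0.372] ztop 0.3807
scene brass [298 170   8   8  36] [301.8 172.2] [0.59  0.063 0.365] ztop 0.3697
scene brass [263 181  45   9  78] [282.2 185.2] [0.621 0.025 0.366] ztop 0.3682
scene brass [277 188   3   9  12] [277.5 191.8] [0.628 0.02  0.357] ztop 0.3595
scene brass [295 192   3   8  14] [295.9 195.4] [0.642 0.052 0.359] ztop 0.3612
scene brass [295 217   4   6  16] [296.6 219.8] [0.572 0.049 0.219] ztop 0.2214
scene brass [323 253   9   9  58] [327.1 257.4] [0.656 0.108 0.203] ztop 0.2062
side blue [296 176  21  15 222] [305.9 183.6] [0.597 0.035 0.264] ztop 0.2664
side red [291 189   5   7  27] [292.9 192.2] [0.629 0.008 0.222] ztop 0.2245
side brass [307 149   9   8  36] [311.2 152. ] [0.579 0.066 0.355] ztop 0.3586
side brass [318 205   7   6  32] [321.  207.2] [0.568 0.046 0.218] ztop 0.22
side brass [269 228  10  10  72] [273.2 232.4] [0.651 0.11  0.202] ztop 0.2046
[0.59995156 0.02853454 0.28727836] [ 0.41281147  3.10961459 -0.00517506] [0.25070652 0.53654449 0.04849911] 3.7833
```

View pics/wrist3.png

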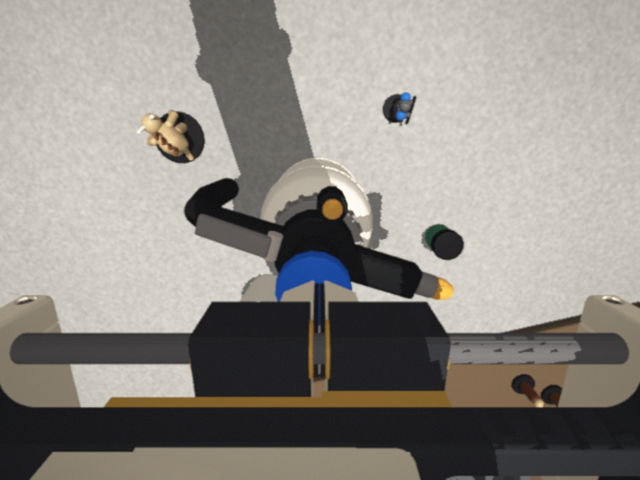

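>>> {"method": "step_arm", "body": {"series": [[[0,0,0,-0.01,0],[0,0,0,-0.02,0],[0,0,0,-0.03,0],[0,0,0,-0.0335,0],[0,0,0,-0.0335,0],[0,0,0,-0.0335,0]]]}}

```text
clock: 4.33
position: [0.6011, 0.0285, 0.2548]
ee_rot: [0.413, 3.106, -0.004]
force: [-0.1, 0.3, 11.0]
width: 0.002
```

>>> {"method": "step_arm", "body": {"series": [[[0,0,0,0.016,0],[0,0,0,0.033,0],[0,0,0,0.033,0],[0,0,0,0.033,0],[0,0,0,0.033,0],[0,0,0,0.033,0],[0,0,0,0.033,0]]]}}

```text
clock: 4.92
position: [0.6006, 0.0285, 0.2867]
ee_rot: [0.413, 3.108, -0.004]
force: [-0.2, 0.1, 0.2]
width: 0.004
```

```bash
python3 -c "
from h import *
look('4')" | grep -v 'z.*0.3[3-9]'
```

```text
scene blue [274 213  21  14 198] [283.7 220. ] [0.612 0.025 0.265] ztop 0.2665
scene blue [335 254   4   4  11] [336.2 255.8] [0.531 0.14  0.04 ] ztop 0.0416
scene red [272 239   6   7  37] [274.6 241.9] [0.634 0.008 0.226] ztop 0.2282
scene brass [295 217   4   6  17] [296.5 219.8] [0.57  0.048 0.219] ztop 0.2215
scene brass [323 253   9   9  58] [327.2 257.5] [0.657 0.108 0.203] ztop 0.2065
side blue [296 176  21  15 223] [305.9 183.6] [0.597 0.035 0.264] ztop 0.2663
side red [291 188   5   8  30] [292.7 191.8] [0.629 0.009 0.223] ztop 0.2273
side brass [318 205   7   6  31] [320.9 207.2] [0.568 0.045 0.218] ztop 0.2197
side brass [269 228  10  10  72] [273.2 232.4] [0.651 0.109 0.201] ztop 0.2053
[0.60082861 0.02845188 0.2871301 ] [ 0.41274315  3.10736215 -0.00423862] [0.1153183  0.59256608 0.15388706] 5.0167
```

View pics/z4.png

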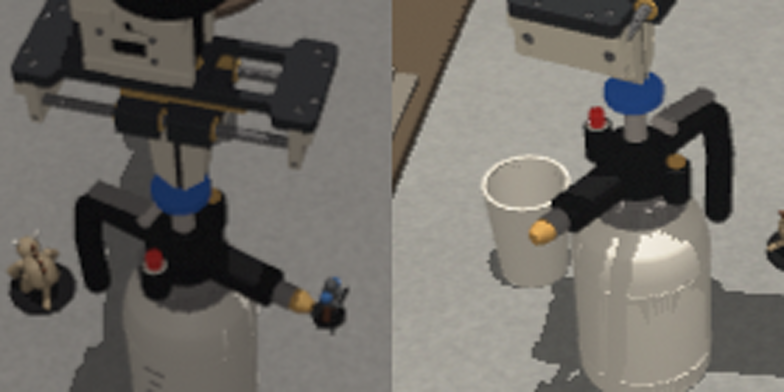

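>>> {"method": "step_arm", "body": {"series": [[[0,-0.0015,0,-0.01,0],[0,-0.0015,0,-0.02,0],[0,-0.0015,0,-0.03,0],[0,-0.0015,0,-0.034,0],[0,-0.0015,0,-0.034,0],[0,-0.0015,0,-0.034,0],[0,-0.0015,0,-0.016,0],[0,-0.0015,0,0,0],[0,-0.0015,0,0,0],[0,-0.0015,0,0,0],[0,-0.0015,0,0,0],[0,-0.0015,0,0,0],[0,-0.0015,0,0,0]]]}}

```text
clock: 6.1
position: [0.5988, 0.0285, 0.286]
ee_rot: [0.413, 3.109, -0.005]
force: [0.3, 0.3, -0.6]
width: 0.009
```

```bash
python3 -c "
from h import *
look('5')" | grep -v 'z.*0.3[3-9]'
```

```text
scene blue [274 212  21  15 204] [283.7 219.8] [0.612 0.025 0.265] ztop 0.2666
scene blue [335 254   4   4  11] [336.2 255.8] [0.531 0.14  0.04 ] ztop 0.0412
scene red [272 238   6   8  42] [274.5 241.5] [0.634 0.006 0.227] ztop 0.2296
scene brass [295 217   4   6  16] [296.6 219.8] [0.572 0.049 0.219] ztop 0.2208
scene brass [323 253   9   9  57] [327.2 257.5] [0.657 0.108 0.204] ztop 0.2059
side blue [296 177  21  14 215] [305.8 183.8] [0.598 0.036 0.264] ztop 0.2659
side red [291 188   5   8  34] [292.8 191.4] [0.629 0.008 0.224] ztop 0.2295
side brass [318 205   7   6  31] [320.9 207.2] [0.568 0.045 0.218] ztop 0.2202
side brass [269 228  10  10  73] [273.3 232.4] [0.651 0.109 0.201] ztop 0.2049
[0.59903648 0.02844068 0.28642572] [ 0.41294415  3.10837774 -0.00479849] [-0.20862208 -0.43167229 -0.09731749] 6.2
```

View pics/z5.png

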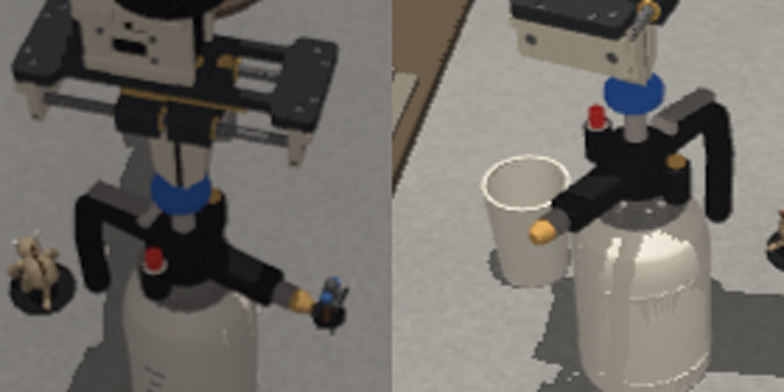

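>>> {"method": "step_arm", "body": {"series": [[[0,0,0,-0.01,0],[0,0,0,-0.02,0],[0,0,0,-0.03,0],[0,0,0,-0.0335,0],[0,0,0,-0.0335,0],[0,0,0,-0.0335,0],[0,0,0,-0.016,0],[0,0,0,0.001,0],[0,0,0,0.001,0],[0,0,0,0.001,0],[0,0,0,0.001,0],[0,0,0,0.001,0],[0,0,0,0.001,0]]]}}

```text
clock: 7.28
position: [0.5986, 0.0285, 0.2864]
ee_rot: [0.413, 3.11, -0.006]
force: [-0.2, 0.0, -0.2]
width: 0.007
```

```bash
python3 -c "
from h import *
look('6')" | grep -v 'z.*0.3[3-9]'
```

```text
scene blue [274 212  21  15 207] [283.7 219.8] [0.611 0.027 0.265] ztop 0.2666
scene red [272 238   6   8  43] [274.4 241.3] [0.635 0.007 0.23 ] ztop 0.2321
scene brass [295 217   4   6  17] [296.5 219.8] [0.572 0.048 0.219] ztop 0.2213
scene brass [323 253   9   9  58] [327.2 257.5] [0.657 0.108 0.204] ztop 0.2062
side blue [296 177  21  14 217] [305.8 183.7] [0.598 0.036 0.264] ztop 0.2661
side red [290 187   6   9  38] [292.6 190.9] [0.63  0.008 0.225] ztop 0.2303
side brass [318 205   7   6  31] [320.9 207.2] [0.568 0.046 0.218] ztop 0.2204
side brass [269 228  10  10  73] [273.3 232.4] [0.651 0.11  0.202] ztop 0.2053
[0.59875864 0.0284546  0.28673536] [ 0.41302533  3.10938722 -0.00539868] [0.17670536 0.23548066 0.12187642] 7.3833
```

View pics/z6.png

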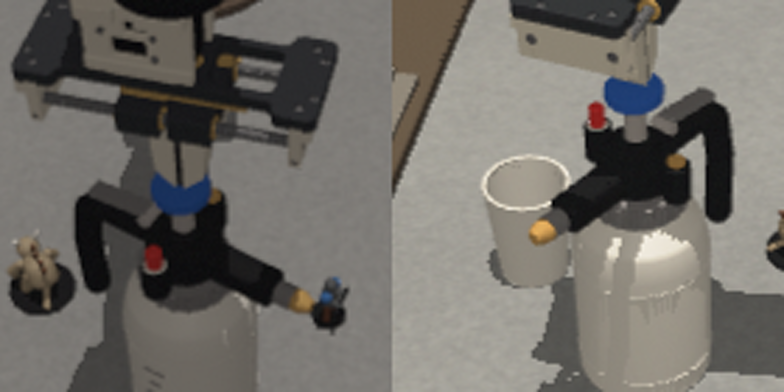

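Four strokes are in. The pin tip reads about 0.231–0.232 (side red top at row 187), so it's still short of 0.234. One more stroke.

>>> {"method": "step_arm", "body": {"series": [[[0,0,0,-0.01,0],[0,0,0,-0.02,0],[0,0,0,-0.03,0],[0,0,0,-0.0335,0],[0,0,0,-0.0335,0],[0,0,0,-0.0335,0],[0,0,0,-0.016,0],[0,0,0,0.001,0],[0,0,0,0.001,0],[0,0,0,0.001,0],[0,0,0,0.001,0],[0,0,0,0.001,0],[0,0,0,0.001,0]]]}}

```text
clock: 8.47
position: [0.5983, 0.0285, 0.2867]
ee_rot: [0.413, 3.111, -0.006]
force: [-0.0, 0.3, -0.2]
width: 0.006
```

```bash
python3 -c "
from h import *
look('7'); look('8'); cap('wrist','wrist7')" | grep -v 'z.*0.3[3-9]'
cat > m.py <<'E'
from h import *
import sys
# subpixel: red-excess-weighted sum & top edge in side/scene, window round pin
for n in ['scene','side']:
    for t in sys.argv[1:]:
        f=np.load(f'/tmp/{n}{t}.npz'); im=f['im'].astype(float)
        x=np.clip(im[...,0]-im[...,1:].max(-1),0,None)/150
        w=x[230:252,266:284] if n=='scene' else x[180:204,284:302]
        print(n,t,'sum',w.sum().round(2),'row',((w.sum(1)*np.arange(len(w))).sum()/w.sum()).round(2), w.sum(1).round(1))
E
python3 m.py 1 2 3 4 5 6 7 8
```

```text
scene blue [274 212  21  15 213] [283.8 219.6] [0.611 0.027 0.265] ztop 0.2667
scene red [272 237   6   9  48] [274.5 241. ] [0.635 0.007 0.231] ztop 0.2341
scene brass [295 217   4   6  17] [296.5 219.8] [0.571 0.048 0.219] ztop 0.2212
scene brass [323 253   9   9  58] [327.2 257.5] [0.657 0.108 0.203] ztop 0.2062
side blue [296 177  21  14 219] [305.8 183.7] [0.598 0.035 0.264] ztop 0.2658
side red [290 186   6  10  43] [292.5 190.3] [0.629 0.009 0.228] ztop 0.2337
side brass [318 205   7   6  31] [320.9 207.2] [0.568 0.046 0.218] ztop 0.2194
side brass [269 228  10  10  73] [273.3 232.4] [0.651 0.11  0.201] ztop 0.2055
[0.59849716 0.02848258 0.28704056] [ 0.41314261  3.11039271 -0.00594048] [-0.04856504 -0.18537841  0.21023039] 8.5667
scene blue [274 212  21  15 215] [283.8 219.6] [0.611 0.027 0.265] ztop 0.2667
scene blue [335 254   4   4  11] [336.2 255.8] [0.531 0.139 0.041] ztop 0.0421
scene red [272 237   6   9  47] [274.5 241. ] [0.635 0.006 0.23 ] ztop 0.2337
scene brass [295 217   4   6  17] [296.5 219.8] [0.573 0.048 0.22 ] ztop 0.2223
scene brass [323 253   9   9  58] [3
[... 1727 characters left out ...]
.2 0.2 0.3 2.2 3.7 4.3 4.3 4.  3.8 2.6 0.2 0.1
 0.1 0.1 0.1 0.1 0.1 0.1]
side 4 sum 30.49 row 11.41 [0.2 0.2 0.2 0.2 0.2 0.2 0.2 0.2 1.9 3.6 4.  4.1 4.1 4.  3.8 2.6 0.2 0.1
 0.1 0.1 0.1 0.1 0.1 0.1]
side 5 sum 33.37 row 11.1 [0.2 0.2 0.1 0.2 0.2 0.2 0.2 1.1 3.5 4.  4.1 4.1 4.1 4.  3.8 2.6 0.2 0.1
 0.1 0.1 0.1 0.1 0.1 0.1]
side 6 sum 36.74 row 10.67 [0.2 0.2 0.1 0.2 0.2 0.2 1.  3.3 4.1 4.1 3.9 4.  4.1 4.  3.8 2.6 0.2 0.1
 0.1 0.1 0.1 0.1 0.1 0.1]
side 7 sum 40.19 row 10.3 [0.2 0.2 0.2 0.1 0.2 0.7 3.2 3.9 4.2 3.9 3.9 4.  4.2 4.2 3.8 2.6 0.2 0.1
 0.1 0.1 0.1 0.1 0.1 0.1]
side 8 sum 40.15 row 10.31 [0.2 0.1 0.2 0.2 0.2 0.7 3.2 3.9 4.2 3.9 3.9 3.9 4.2 4.2 3.8 2.6 0.2 0.1
 0.1 0.1 0.1 0.1 0.1 0.1]
```

View pics/z7.png

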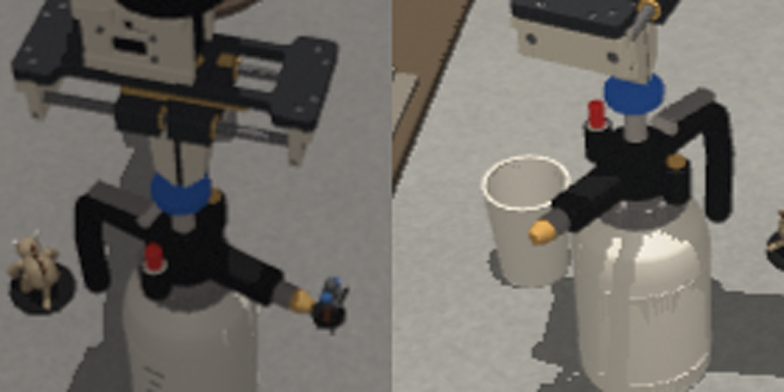

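```bash
cat > m2.py <<'E'
from h import *
import sys
pin=np.array([.6,.0275])+.037*np.array([.83,-.557])
for n in ['scene','side']:
    for t in sys.argv[1:]:
        f=np.load(f'/tmp/{n}{t}.npz'); im=f['im'].astype(float)
        x=np.clip(im[...,0]-im[...,1:].max(-1)-8,0,None)
        c=(slice(230,252),slice(266,284)) if n=='scene' else (slice(180,204),slice(284,302))
        w=x[c]; pk=np.percentile(w[w>30],60)
        area=np.minimum(w/pk,1).sum()
        # model area: silhouette of cylinder r=6mm between .215 and z
        def A(z):
            a=np.linspace(0,2*np.pi,60); q=[proj(f,[pin[0]+.006*np.cos(k),pin[1]+.006*np.sin(k),h]) for k in a for h in (.215,z)]
            return cv2.contourArea(cv2.convexHull(np.float32(q)))
        zs=np.linspace(.218,.240,23); As=np.array([A(z) for z in zs])
        cols=np.minimum(w/pk,1).sum(0)
        # top edge row of central columns
        print(n,t,'area',area.round(1),'z from area',np.interp(area,As,zs).round(4),'A(.234)',A(.234).round(1),'A(.232)',A(.232).round(1),'cols',cols.round(1)[3:14])
E
python3 m2.py 1 3 4 5 6 7 8
```

```text
Traceback (most recent call last):
  File "m2.py", line 18, in <module>
    print(n,t,'area',area.round(1),'z from area',np.interp(area,As,zs).round(4),'A(.234)',A(.234).round(1),'A(.232)',A(.232).round(1),'cols',cols.round(1)[3:14])
                                                                                          ^^^^^^^^^^^^^
AttributeError: 'float' object has no attribute 'round'
```

View pics/wrist7.png

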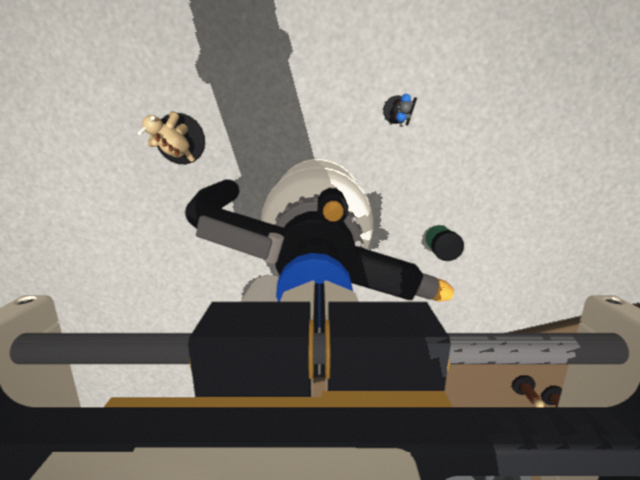

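```bash
sed -i "s/A(.234).round(1)/round(A(.234),1)/;s/A(.232).round(1)/round(A(.232),1)/" m2.py; python3 m2.py 1 3 4 5 6 7 8
python3 - <<'E'
from h import *
# predicted central top-edge row for tip heights (far rim of tip disc along view), using pin xy from red median xy
for n in ['scene','side']:
    f=np.load(f'/tmp/{n}7.npz')
    c=np.array([.6305,.0075]); v=c-f['position'][:2]; v/=np.linalg.norm(v)
    for z in (.215,.218,.230,.232,.234): print(n,z,'far',proj(f,[*(c+.006*v),z]).round(2),'near',proj(f,[*(c-.006*v),z]).round(2))
    print('knob',proj(f,[.6,.0275,.267]).round(2))
E
```

```text
scene 1 area 29.9 z from area 0.2184 A(.234) 61.8 A(.232) 57.6 cols [0.  0.  0.4 2.5 5.2 6.  6.1 5.6 3.3 0.7 0. ]
scene 3 area 35.3 z from area 0.2211 A(.234) 61.8 A(.232) 57.6 cols [0.  0.  0.6 3.3 6.2 7.  7.1 6.3 4.1 0.8 0. ]
scene 4 area 39.2 z from area 0.223 A(.234) 61.8 A(.232) 57.6 cols [0.  0.  0.8 4.1 6.8 7.4 7.7 7.  4.6 0.8 0. ]
scene 5 area 43.9 z from area 0.2254 A(.234) 61.8 A(.232) 57.6 cols [0.  0.  1.  5.1 7.7 8.2 8.2 7.7 5.1 0.9 0. ]
scene 6 area 48.1 z from area 0.2274 A(.234) 61.8 A(.232) 57.6 cols [0.  0.  1.3 5.7 8.2 9.  9.1 8.2 5.7 0.9 0. ]
scene 7 area 52.0 z from area 0.2293 A(.234) 61.8 A(.232) 57.6 cols [0.  0.  1.4 6.5 9.1 9.7 9.7 8.7 5.9 1.  0. ]
scene 8 area 51.8 z from area 0.2292 A(.234) 61.8 A(.232) 57.6 cols [0.  0.  1.4 6.5 9.1 9.7 9.7 8.7 5.8 1.  0. ]
side 1 area 27.1 z from area 0.2192 A(.234) 63.8 A(.232) 58.8 cols [0.  0.  0.1 1.4 4.9 5.5 5.8 5.3 3.4 0.7 0. ]
side 3 area 32.5 z from area 0.2214 A(.234) 63.8 A(.232) 58.8 cols [0.  0.  0.1 2.  5.8 6.4 6.8 6.3 4.1 1.  0. ]
side 4 area 36.8 z from area 0.2232 A(.234) 63.8 A(.232) 58.8 cols [0.  0.  0
[... 370 characters left out ...]
5.7  1.1  0. ]
side 8 area 51.2 z from area 0.229 A(.234) 63.8 A(.232) 58.8 cols [ 0.   0.   0.3  4.8  9.5 10.1 10.1  9.7  5.7  1.1  0. ]
scene 0.215 far [275.  241.9] near [275.51 246.65]
scene 0.218 far [274.89 240.94] near [275.41 245.7 ]
scene 0.23 far [274.48 237.05] near [274.99 241.83]
scene 0.232 far [274.41 236.39] near [274.92 241.17]
scene 0.234 far [274.33 235.74] near [274.85 240.52]
knob [284.39 214.62]
side 0.215 far [292.27 192.87] near [292.51 196.46]
side 0.218 far [292.19 191.66] near [292.43 195.25]
side 0.23 far [291.86 186.79] near [292.1  190.36]
side 0.232 far [291.8  185.97] near [292.04 189.54]
side 0.234 far [291.75 185.15] near [291.99 188.71]
knob [305.02 179.94]
```

Every stroke so far, including the fifth, raised the pin a full ~2 mm, so it hasn't reached its stop. The silhouette gives a tip height of 0.229–0.231 and depth gives 0.233. One more stroke is safe either way.

>>> {"method": "step_arm", "body": {"series": [[[0,0.001,0,-0.01,0],[0,0.001,0,-0.02,0],[0,0.001,0,-0.03,0],[0,0.001,0,-0.034,0],[0,0.001,0,-0.034,0],[0,0.001,0,-0.034,0],[0,0.001,0,-0.016,0],[0,0.001,0,0.001,0],[0,0.001,0,0.001,0],[0,0.001,0,0.001,0],[0,0.001,0,0.001,0],[0,0.001,0,0.001,0],[0,0.001,0,0.001,0]]]}}

```text
clock: 9.8
position: [0.5992, 0.0285, 0.2874]
ee_rot: [0.413, 3.111, -0.006]
force: [-1.0, -0.4, -0.2]
width: 0.005
```

```bash
python3 -c "
from h import *
look('9'); cap('wrist','wrist9')" | grep -v 'z.*0.3[3-9]'
python3 m2.py 6 7 8 9; python3 m.py 6 7 8 9
```

```text
scene blue [274 212  21  15 209] [283.7 219.7] [0.611 0.025 0.265] ztop 0.2666
scene blue [335 254   4   4  11] [336.2 255.8] [0.531 0.139 0.041] ztop 0.0422
scene red [272 237   6   9  49] [274.6 240.9] [0.635 0.007 0.23 ] ztop 0.2343
scene brass [295 217   4   6  16] [296.6 219.8] [0.572 0.049 0.219] ztop 0.2203
scene brass [323 253   9   9  58] [327.2 257.5] [0.657 0.108 0.204] ztop 0.2065
side blue [296 177  21  14 224] [305.8 183.6] [0.597 0.035 0.264] ztop 0.2661
side red [290 186   6  10  43] [292.5 190.3] [0.629 0.009 0.228] ztop 0.2337
side brass [318 205   7   6  31] [320.9 207.2] [0.567 0.046 0.218] ztop 0.221
side brass [269 228  10  10  73] [273.3 232.4] [0.651 0.11  0.202] ztop 0.2052
[0.59943262 0.02849965 0.28780562] [ 0.41317798  3.11070434 -0.00608666] [-0.32841287 -0.33102645  0.29618539] 9.9
scene 6 area 48.1 z from area 0.2274 A(.234) 61.8 A(.232) 57.6 cols [0.  0.  1.3 5.7 8.2 9.  9.1 8.2 5.7 0.9 0. ]
scene 7 area 52.0 z from area 0.2293 A(.234) 61.8 A(.232) 57.6 cols [0.  0.  1.4 6.5 9.1 9.7 9.7 8.7 5.9 1.  0. ]
scene 8 area 51.8 z from area 0.2292 A(.234) 61.8
[... 940 characters left out ...]
 0.  0.  0.1 0.6 1.9 2.9 3.4 3.5 3.4 3.3 3.2 3.  2.7 1.5 0.3
 0.1 0.1 0.1 0.1]
scene 9 sum 30.73 row 11.25 [0.2 0.1 0.  0.  0.  0.  0.7 1.9 3.  3.5 3.5 3.4 3.2 3.2 3.  2.7 1.5 0.3
 0.1 0.1 0.1 0.1]
side 6 sum 36.74 row 10.67 [0.2 0.2 0.1 0.2 0.2 0.2 1.  3.3 4.1 4.1 3.9 4.  4.1 4.  3.8 2.6 0.2 0.1
 0.1 0.1 0.1 0.1 0.1 0.1]
side 7 sum 40.19 row 10.3 [0.2 0.2 0.2 0.1 0.2 0.7 3.2 3.9 4.2 3.9 3.9 4.  4.2 4.2 3.8 2.6 0.2 0.1
 0.1 0.1 0.1 0.1 0.1 0.1]
side 8 sum 40.15 row 10.31 [0.2 0.1 0.2 0.2 0.2 0.7 3.2 3.9 4.2 3.9 3.9 3.9 4.2 4.2 3.8 2.6 0.2 0.1
 0.1 0.1 0.1 0.1 0.1 0.1]
side 9 sum 40.23 row 10.27 [0.2 0.2 0.2 0.2 0.2 0.9 3.2 3.9 4.2 3.9 3.9 4.  4.1 4.  3.8 2.6 0.2 0.1
 0.1 0.1 0.1 0.1 0.1 0.1]
```

View pics/z9.png

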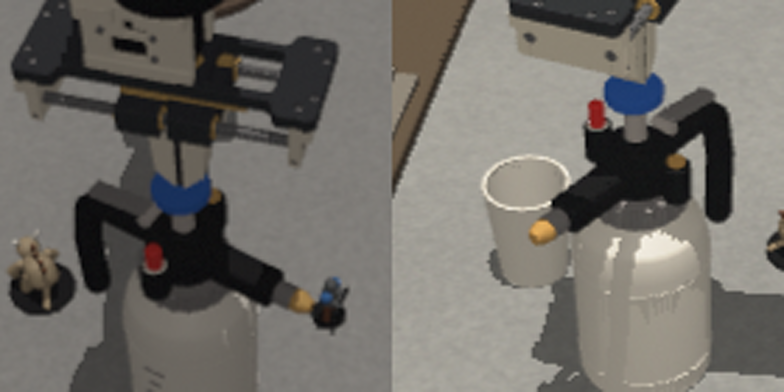

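The pin didn't move on the sixth stroke and depth reads its tip at 0.234, so it's at its stop. The relief valve reads the same as before, still seated. I'll retreat upward.

>>> {"method": "step_arm", "body": {"series": [[[0,0,0,0.03,0],[0,0,0,0.06,0],[0,0,0,0.09,0],[0,0,0,0.12,0],[0,0,0,0.12,0],[0,0,0,0.12,0],[0,0,0,0.12,0]]]}}

```text
clock: 10.53
position: [0.5993, 0.0285, 0.4072]
ee_rot: [0.413, 3.111, -0.006]
force: [0.0, 0.0, -0.5]
width: 0.007
```

```bash
python3 -c "
from h import *
look('10')" | grep -v 'z.*0.3[3-9]'; python3 m2.py 9 10
```

```text
scene blue [274 208  21  19 320] [284. 217.] [0.605 0.027 0.265] ztop 0.2669
scene red [272 237   6   9  48] [274.5 240.9] [0.635 0.007 0.231] ztop 0.2347
scene brass [295 217   4   6  18] [296.6 219.6] [0.572 0.049 0.22 ] ztop 0.2209
scene brass [323 253  10   9  61] [327.  257.4] [0.657 0.108 0.203] ztop 0.2058
side blue [296 175  21  16 272] [305.8 182.4] [0.598 0.031 0.264] ztop 0.2662
side red [290 186   6  10  43] [292.5 190.3] [0.629 0.009 0.227] ztop 0.2336
side brass [317 205   8   6  32] [320.8 207.2] [0.568 0.046 0.218] ztop 0.2208
side brass [269 228  10  10  74] [273.3 232.4] [0.651 0.11  0.201] ztop 0.2053
[0.5989939  0.02860945 0.40654288] [ 0.41332647  3.11271368 -0.00684794] [-0.62174919  0.45728836 -0.71342678] 10.6333
scene 9 area 52.1 z from area 0.2293 A(.234) 61.8 A(.232) 57.6 cols [0.  0.  1.6 6.5 9.  9.7 9.7 8.8 5.8 1.  0. ]
scene 10 area 52.0 z from area 0.2293 A(.234) 61.8 A(.232) 57.6 cols [0.  0.  1.6 6.5 9.1 9.7 9.7 8.8 5.8 1.  0. ]
side 9 area 50.8 z from area 0.2288 A(.234) 63.8 A(.232) 58.8 cols [ 0.   0.   0.2  4.4  9.4 10.2 10.1  9.6  5.7  1.1  0. ]
side 10 area 51.0 z from area 0.2289 A(.234) 63.8 A(.232) 58.8 cols [ 0.   0.   0.2  4.5  9.5 10.2 10.1  9.7  5.7  1.1  0. ]
```

View pics/side10.png

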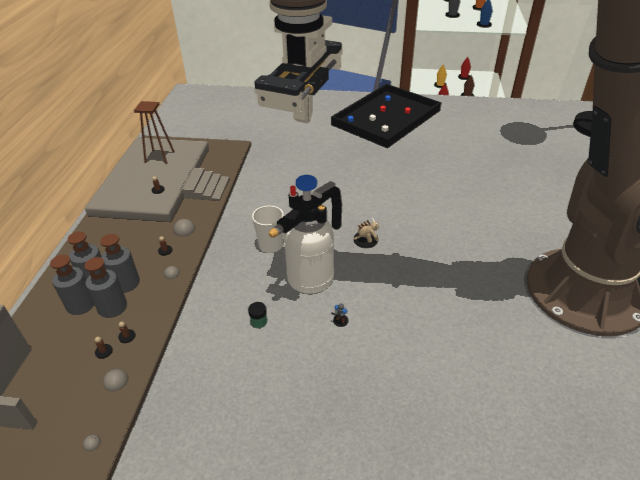

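The sprayer is where it started (knob at side pixel (306,182), nozzle at (273,232)). The pin is out at (292,190), and the cup, pot, beast and soldier haven't moved. Handing in.

```bash
python3 -c "
from h import *
print(arm.sign_off())"
```

```text
the job is handed in; nothing more can be done
None
```

The sprayer is charged: I pumped the knob six times with closed fingertips, let it spring back each time, then lifted clear and handed in at about 10.6 s.

- **Pin:** It rose about 2 mm on each of the first five strokes and did not move on the sixth. I took that as it being at its stop, so the sixth stroke was the one spare stroke the valve allows. Depth readings put the tip at about 0.234 m, matching fully out.
- **Disagreeing check:** The pin's outline area gave a tip height of only about 0.229 m. I judged that to be edge-shading bias, because it stopped changing at the same stroke as the depth reading.
- **Stroke depth:** I only measured the bottom of the first two strokes. They reached about 9 N and 11 N, at or near full depth. The other four used nearly the same commands.
- **Relief valve:** It reads as still seated, with no visible lift (depth within about 1 mm of its starting value).
- **Scene:** The knob is back up, and the sprayer, cup, paint pot and figures look unmoved in the last pictures. The gripper is about 12 cm clear of the knob and touching nothing.

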